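# Ease an agate slab down and lock the keeper

## Robot

A 6-joint arm with a two-finger parallel gripper is mounted at the origin on a cart in front of the work surface, level with it; the furniture and walls round the work are solid. World frame = base frame: x ahead of the robot, y to its left, z up, the work surface at z = 0. Lengths are in mm, angles in rad, forces in N, time in s.
With the tool pointing down it reaches from about 375 to 900 mm from the base axis. Payload 3.1 kg.
Tool frame: the origin (TCP) lies midway between the tips of the shut fingers; the grasp point (between the pads) lies 19 mm behind it; z points along the fingers, y is the line along which they close (so a half turn about z gives the same grasp; the last joint's range is limited). The gripper opens to 87 mm and grips with 3 to 60 N. Pads are 19 mm wide; open, the fingers measure 117 mm over their backs; the gripper's body (75 mm by 190 mm) begins 51 mm behind the grasp point.
Start: joints at [1.121, 0.527, 1.433, -0, 1.181, -0.178], TCP at [167.75, 602.044, 222.548] pointing down, gripper open.
Joint ranges: [-3.08, 3.08], [-0.75, 2.2], [0.22, 2.44], [-1.43, 4.57], [0, 2.65], [-2.85, 2.85]. Speed limits (rad/s): [2.79, 2.79, 3.14, 3.14, 3.14, 3.14].

## Interface

Orientations are given as a unit quaternion [w, x, y, z].
In Python, from plant import env, camera, order gives the robot as it stands. Calls block until the motion is done:
- env.move_pose(position, orientation): joint-space move of the TCP to a pose.
- env.movel(position, frame=None, feed=150, stop_force=None): straight line of the TCP; frame=None keeps the orientation; feed is the mean speed in mm/s. With stop_force (N) it stops when the force on the tool has changed by that much, and returns True; else False.
- env.movej(angles): joint-space move.
- env.ungrasp() and env.clamp(grasp_force=None): open the fingers fully, or close them until they stop; grasp_force is the grip in N (None keeps the last).
- env.sleep(seconds).
- env.ik(position, orientation): joint angles nearest the present ones, or None.
- env.sense(): the state.
- camera(name): name is "scene" or "top" or "wrist"; returns a dict with "img" (384x512x3 uint8, red, green, blue), "range_z" (384x512 float32, mm along the optical axis (not along the pixel's ray), 0 where there is no reading), "mtx" (3x3 intrinsics, pixels), "dist_coeffs" ([k1, k2, p1, p2, k3] as OpenCV has them; the pictures are not rectified), "R" (3x3) and "t" (3): a world point X has camera coordinates R X + t; the wrist camera has in their place "T_tool_cam" (4x4, takes a point from camera to tool coordinates, whose origin is the TCP and whose axes are the flange's). Camera axes: x right, y down, z forward; pixel columns grow to the right and rows downward; lengths in mm; the calibration is good to about 2 mm. A picture is of the moment at which its call begins: read the wrist's pose just before it.
A pose or a line that the arm cannot do raises env.IKError and nothing moves.
- order.sign_off(): hands the job in; it is judged then, once.
The state is a dict: "time_s": time; "joint_positions": joint angles; "joint_vel": joint speeds; "effort": joint torques, N m; "tcp_pos": TCP position; "eef_rot": TCP orientation; "wrist_force": force on the tool from outside, world axes, zero at the start; "torque": the same for the moment, N m; "width": finger opening in mm; "grasp_force": force on a finger pad.
Only numpy, scipy, OpenCV 4.12 (cv2) and the standard library are available. Lean on these libraries where they do the work, as an engineer would, in place of code of your own. Each camera call takes 0.05 s, during which the arm holds its last target. There are 200 camera calls.

## Task

The polished agate slab stands on its narrow edge at the back of the marking-out cradle. Tip it over towards the front and ease it down, supported so that it never slaps down, until it lies flat on the felt between the side rails, without lifting its foot off the cradle; then swing the keeper bar across it until it clicks home, and leave the things around as they stand.

Things in the scene. Friction and masses are not known exactly. Their poses are not given: they have to be found in the camera images.
- cradle: Fixed aluminium marking-out cradle, 150 x 146 mm. Origin on the table under the bed's middle; its -x is the front (roughly to the robot), z up. Heights over the table: felt bed 12 mm (x -67 to 73, y -43 to 43 mm), side rails 20 mm (y = +-46), heel bar across the back 22 mm (x 73 to 81), catch block with stop 44 mm (x 6 to 34, y -60). The front is open.
- slab: Brown banded agate slab, loose, 100 x 72 x 15 mm, about 0.29 kg. Frame as it shall lie: origin at the centre of the underside, z up, +x to its foot end. At the start it stands on its foot (the 72 x 15 mm end) on the felt: +x down, +z to the cradle's back, so the origin is the centre of its front face, 50 mm above the felt; its top edge is 112 mm over the table.
- slab_foot (a point): Middle of the slab's front lower edge, over which it tips (slab frame x 50, y 0, z 0 mm); axes as the slab's. The slab leans on nothing and passes balance at about 8.5 degrees. Falling free it slaps at about 15 rad/s; held back until its upper edge is within 25 mm of the felt it stays under 10 rad/s.
- keeper (a joint): Keeper bar's hinge, rad: 0 = home against its stop, bar along the cradle's -y from the pivot; it grows as the bar swings out over the front (1.57 = bar pointing to -x), up to 2.3. Starts at 1.55 to 1.8. Light friction; a sprung ball resists from about 0.13 to 0.07 with 4 to 6 N at the knob, then holds the bar home.
- keeper_knob (a point): Middle of the keeper's red upright knob, a round post 14 mm in diameter, 40 to 76 mm above the table (this point at 60 mm, 104 mm from the pivot axis). The bar is a 12 mm round steel rod, 30 to 42 mm above the table, 128 mm long from the pivot.
- keeper_pivot (a point): Point on the keeper's vertical pivot axis, 60 mm above the table (cradle frame x = 20, y = 60 mm).
- red_mug: Red mug, 92 mm high, origin at its underside; bystander.
- glue_bottle: Blue and black glue bottle, 23 x 30 mm, 88 mm high, origin at its underside; bystander behind the cradle, to the right.
- pill_jar: Open orange pill jar, 40 mm in diameter, 70 mm high, origin at its underside; bystander behind the cradle.
- stone: Small purple stone, 26 x 36 x 17 mm, origin at its underside; bystander beside the cradle, on its right.
Things that resemble listed ones, but are neither listed nor needed, are in the scene too. There is more than one size of the slab; the one meant has the size given above.

How it is judged (in metres and radians):
On the way:
1. the slab lies flat on the felt bed, the keeper still open (angle between slab's own z axis and vertical below 0.06 rad and x of slab in the frame of cradle between -0.03 and 0.03 m and y of slab in the frame of cradle between -0.012 and 0.012 m and linear speed of slab below 0.03 m/s and value of joint keeper above 0.3 rad), for 0.2 s.
At the end, for the whole second after the job is handed in: The slab lies flat (within 0.06 rad) and still on the felt bed, its centre within 30 mm (fore and aft) and 12 mm (sideways) of the bed's middle (the cradle's origin), and the keeper is home behind its detent (below 0.06 rad) (angle between slab's own z axis and vertical below 0.06 rad and x of slab in the frame of cradle between -0.03 and 0.03 m and y of slab in the frame of cradle between -0.012 and 0.012 m and linear speed of slab below 0.03 m/s and value of joint keeper below 0.06 rad); the robot touches nothing.
It fails at once if the slab slaps down (turns faster than 10 rad/s) (angular speed of slab above 10 rad/s).
It fails at once if the slab is lifted: its foot edge rises more than 28 mm above the felt (height (world z) of slab_foot above 0.04 m).
It fails at once if a bystander (mug, glue bottle, pill jar or stone) is moved more than 25 mm (distance of any of red_mug, glue_bottle, pill_jar, stone from where it was at the start of the episode above 0.025 m).
It also fails if it takes over 58 s, if anything falls off the work surface, if the arm or the gripper's body presses on something with over 40 N, if the wrist force passes 120 N, or if a joint passes its speed limit or range.

## Working session

There is one attempt and no reset: what is moved stays moved. The work goes in short steps, each a Python script; the robot and the scene stay as the last script left them, time stands still between calls to the robot, and variables do not carry over. Pictures are saved under pics/ and viewed, at most 10 in all, crops included, and the job is handed in when it is done.

```bash
ls; mkdir -p pics; python3 - <<'E'
from plant import env, camera, order
import cv2,pickle,numpy as np
d={n:camera(n) for n in("scene","top")}
pickle.dump(d,open("c0.pkl","wb"))
im=[cv2.cvtColor(d[n]["img"],cv2.COLOR_RGB2BGR) for n in d]
cv2.imwrite("pics/scene.png",cv2.resize(im[0],(800,600)))
cv2.imwrite("pics/top.png",cv2.resize(im[1],(800,600)))
for n in d: print(n,d[n]["mtx"],d[n]["dist_coeffs"],d[n]["R"],d[n]["t"])
print(env.sense())
E
```

```text
pics
scene [[409.90735672   0.         250.3562551 ]
 [  0.         409.90735672 194.3065462 ]
 [  0.           0.           1.        ]] [0.005773 0.       0.       0.       0.      ] [[ 5.57203064e-01 -8.30376267e-01 -1.74231082e-05]
 [-5.57227245e-01 -3.73897741e-01 -7.41416399e-01]
 [ 6.15648067e-01  4.13129198e-01 -6.71045247e-01]] [-361.66764509  411.53906546  540.48654152]
top [[473.19025495   0.         251.66715502]
 [  0.         473.19025495 193.24995541]
 [  0.           0.           1.        ]] [0.00063457 0.         0.         0.         0.        ] [[-0.01185063 -0.99967312 -0.02265446]
 [-0.9944214   0.01415712 -0.10452589]
 [ 0.10481244  0.02128938 -0.99426411]] [  35.40926361  626.04584108 1065.64624148]
{'time_s': 0.1, 'joint_positions': array([ 1.12049669e+00,  5.28364326e-01,  1.43377531e+00, -9.69146051e-06,
        1.18144362e+00, -1.78473513e-01]), 'joint_vel': array([-0.00010457, -0.0012428 , -0.00153177,  0.00022336,  0.00031894,
        0.00021656]), 'effort': array([ 2.93040039e-04, -4.40984523e+01, -1.77149981e+01,  6.34452933e-02,
        5.33650524e-02, -4.48399044e-05]), 'tcp_pos': array([167.46745082, 601.44707243, 221.67460697]), 'eef_rot': array([-3.03518909e-04,  1.35493114e-01,  9.90777788e-01, -9.47904544e-04]), 'wrist_force': array([-0.83856989, -0.05295415,  1.02872953]), 'torque': array([-0.00515224,  0.02840357, -0.04076243]), 'grasp_force': 0.0, 'width': 86.56321454966026}
```

View pics/scene.png

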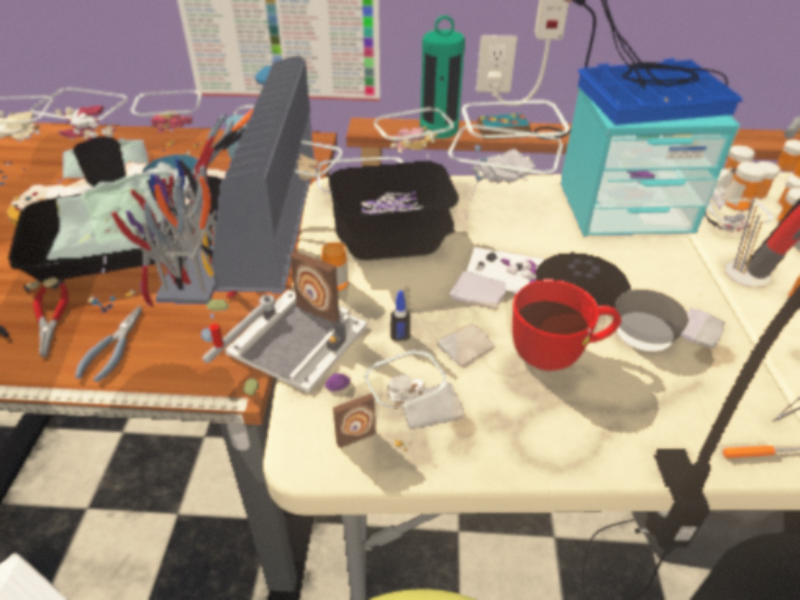

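View pics/top.png

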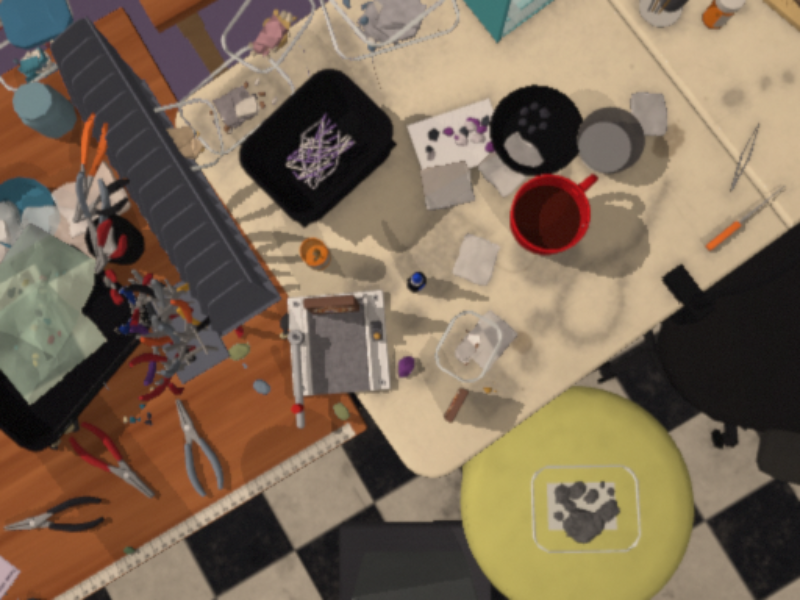

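Scene view: the wanted slab stands in the cradle at (315,285) and the look-alike, a smaller slab, is at (355,420). The knob is at (215,335). In the top view the cradle is at (340,345), the slab at (330,303), the knob at (297,408) and the look-alike at (455,404). I choose the slab in the cradle and will measure it coarsely, then check from the wrist.

```bash
cat > h.py <<'E'
import numpy as np, cv2, pickle
from scipy.spatial.transform import Rotation as Ro
def cast(c,px,z,R=None,t=None):
    R=c["R"] if R is None else R; t=c["t"] if t is None else t
    u=cv2.undistortPoints(np.array(px,float).reshape(-1,1,2),c["mtx"],np.array(c["dist_coeffs"])).reshape(-1,2)
    d=np.c_[u,np.ones(len(u))]@R; o=-R.T@t
    return o+d*((z-o[2])/d[:,2])[:,None]
def q(R): return np.roll(Ro.from_matrix(R).as_quat(),1)
def M(qt): return Ro.from_quat(np.roll(qt,-1)).as_matrix()
def down(yaw): # tool y axis at angle yaw in world, z down
    y=np.array([np.cos(yaw),np.sin(yaw),0]);z=np.array([0,0,-1.]);return np.c_[np.cross(y,z),y,z]
def wristRt(T,s):
    W=np.eye(4);W[:3,:3]=M(s["eef_rot"]);W[:3,3]=s["tcp_pos"];X=np.linalg.inv(W@T);return X[:3,:3],X[:3,3]
E
python3 - <<'E'
from h import *
from plant import env,camera
d=pickle.load(open("c0.pkl","rb"));c=d["top"]
k=.64
print(cast(c,np.array([[305,305],[357,303],[297,408],[340,345],[455,404],[415,278],[405,367]])*k,[112,112,76,12,40,88,17]))
im=c["img"][175:290,170:290];cv2.imwrite("pics/topc.png",cv2.resize(cv2.cvtColor(im,cv2.COLOR_RGB2BGR),None,fx=5,fy=5,interpolation=cv2.INTER_CUBIC)[:600])
w=camera("wrist");print(w["T_tool_cam"],w["mtx"])
E
```

```text
[[615.65116178 147.57648232 112.        ]
 [617.4081795   75.59160922 112.        ]
 [473.44082901 163.90218425  76.        ]
 [564.55193005 108.77084143  12.        ]
 [475.3669421  -60.91013905  40.        ]
 [654.33224675  -5.15751501  88.        ]
 [530.20945556  11.1608646   17.        ]]
[[ 5.28458335e-04 -9.69086371e-01 -2.46721151e-01  6.69274031e+01]
 [ 9.99999679e-01  3.63324015e-04  7.14838643e-04 -6.53478890e-02]
 [-6.03100667e-04 -2.46721450e-01  9.69086251e-01 -1.61768581e+02]
 [ 0.00000000e+00  0.00000000e+00  0.00000000e+00  1.00000000e+00]] [[340.18997104   0.         251.65145236]
 [  0.         340.18997104 186.59388016]
 [  0.           0.           1.        ]]
```

View pics/topc.png

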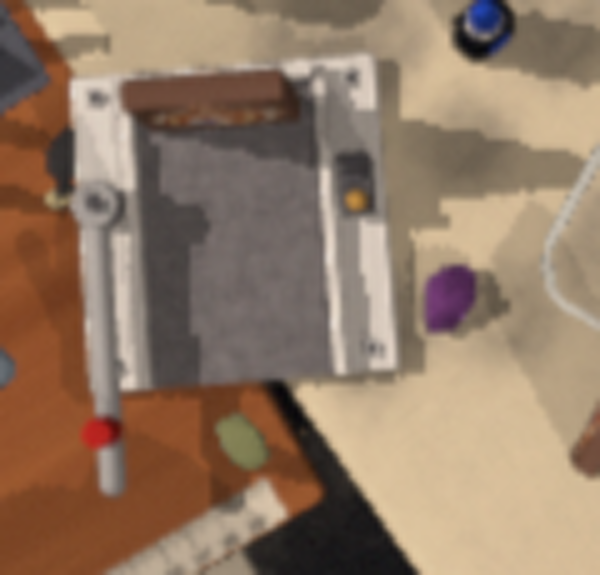

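The crop shows the wanted slab, about 72 mm wide, with its top edge at (125–295,75–125). The pivot is at (97,203), the knob at (100,432) and the catch block at (355,180). Next I look from the wrist.

```bash
python3 - <<'E'
from h import *
from plant import env,camera
env.move_pose([540,108,270],q(down(np.pi/2)))
s=env.sense();w=camera("wrist");R,t=wristRt(w["T_tool_cam"],s)
w["R"]=R;w["t"]=t;pickle.dump(w,open("w1.pkl","wb"))
print(s["tcp_pos"],s["joint_positions"],s["time_s"])
cv2.imwrite("pics/w1.png",cv2.resize(cv2.cvtColor(w["img"],cv2.COLOR_RGB2BGR),(800,600),interpolation=cv2.INTER_CUBIC))
E
```

```text
[539.74192541 108.79854687 269.92474535] [-4.25028137e-03  3.72844690e-01  1.56299504e+00  3.21040998e-04
  1.20598713e+00 -1.57619031e+00] 2.3667
```

View pics/w1.png

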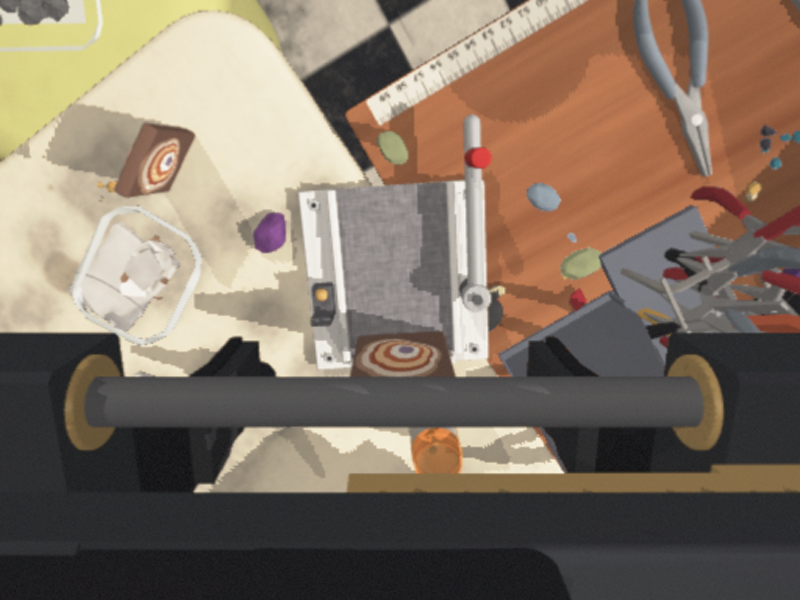

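Cradle: front corners at (299,192) and (479,181), pivot at (476,297), knob at (480,157), slab face at (400,355). The gripper hides the slab's top edge here. I'll fix the poses from the range images.

```bash
cat >> h.py <<'E'
def cloud(c):
    z=c["range_z"];v,u=np.mgrid[:384,:512]
    n=cv2.undistortPoints(np.c_[u.ravel(),v.ravel()].astype(float).reshape(-1,1,2),c["mtx"],np.array(c["dist_coeffs"])).reshape(-1,2)
    P=np.c_[n,np.ones(len(n))]*z.reshape(-1,1)
    return ((P-c["t"])@c["R"]).reshape(384,512,3)
E
python3 - <<'E'
from h import *
w=pickle.load(open("w1.pkl","rb"));d=pickle.load(open("c0.pkl","rb"))
for n,c in(("w",w),("top",d["top"]),("scene",d["scene"])):
    P=cloud(c);x,y,z=P[...,0],P[...,1],P[...,2];h=cv2.cvtColor(c["img"],cv2.COLOR_RGB2HSV);v=c["range_z"]>0
    roi=v&(x>440)&(x<700)&(y>20)&(y<200)
    def rep(l,m):
        p=P[m]
        if len(p)>15: print(n,l,len(p),p.mean(0).round(1),[np.round(a,1) for a in cv2.minAreaRect(p[:,:2].astype(np.float32))],p[:,2].min().round(),p[:,2].max().round())
    core=roi&(abs(x-555)<40)&(abs(y-108)<30);print(n,"felt z",np.median(z[core]))
    m=(roi&(abs(z-12)<4)&(h[...,1]<70)&(h[...,2]<190)&(abs(y-108)<48)&(abs(x-565)<80)).astype(np.uint8)
    m=cv2.morphologyEx(m,cv2.MORPH_OPEN,np.ones((3,3)));rep("felt",m>0)
    m=roi&(abs(z-20)<4)&(h[...,1]<60);m=cv2.morphologyEx(m.astype(np.uint8),cv2.MORPH_OPEN,np.ones((3,3)))>0;rep("rails",m)
    red=((h[...,0]<6)|(h[...,0]>174))&(h[...,1]>170)&roi&(x<520);rep("knob",red);rep("knobtop",red&(z>70))
    br=roi&(z>100)&(abs(x-620)<40)&(abs(y-110)<60);rep("slabtop",br)
    br=roi&(z>30)&(abs(x-620)<40)&(abs(y-110)<60);rep("slab",br)
    rep("pivot",roi&(z>44)&(z<70)&(abs(x-580)<25)&(y>145))
    rep("bar",roi&(z>38)&(z<48)&(y>135)&(x<570))
    rep("catch",roi&(z>36)&(z<48)&(y<75)&(x>540)&(x<610))
E
```

```text
w felt z 375.99550433536126
w felt 6645 [554.1 109.8  11.5] [array([563.6, 105.2]), array([138.5,  97.7]), np.float64(3.7)] 8.0 16.0
w rails 1090 [561.8 110.1  19.3] [array([564.2, 107.1]), array([139.4, 105.9]), np.float64(4.0)] 16.0 24.0
w knob 141 [473.2 164.6  74.4] [array([473.2, 164.9]), array([10.9, 12.7]), np.float64(0.6)] 54.0 78.0
w knobtop 130 [473.2 165.   75.4] [array([473.2, 164.9]), array([10.9, 12.7]), np.float64(0.6)] 70.0 78.0
w slabtop 116 [612.9 127.  102.9] [array([613.2, 120.8]), array([ 2.4, 58.3]), np.float64(1.5)] 100.0 108.0
w slab 1590 [612.  113.2  69. ] [array([599.3, 110.2]), array([ 38.3, 119.3]), np.float64(0.1)] 30.0 108.0
w pivot 88 [577.2 172.2  45.3] [array([577. , 171.8]), array([16.8, 17.2]), np.float64(41.3)] 44.0 48.0
w bar 948 [509.7 167.4  40.7] [array([507.2, 166.7]), array([126.8,  14.7]), np.float64(4.5)] 38.0 48.0
w catch 94 [594.4  53.4  42.2] [array([595. ,  53.3]), array([ 7.1, 15.2]), np.float64(5.5)] 36.0 45.0
top felt z 11.991453943795161
top felt 1652 [554.7 110.6  11.9] [array([562. , 107.8]), array([136. ,  95.4]), np.float64(0.0
[... 1180 characters left out ...]
rray([13. , 10.9]), np.float64(64.3)] 43.0 77.0
scene knobtop 31 [472.  163.4  74.7] [array([472.4, 163.7]), array([12.9, 10.5]), np.float64(66.8)] 71.0 77.0
scene slabtop 247 [617.8 111.5 108.8] [array([620.5, 113. ]), array([17.2, 70.9]), np.float64(3.9)] 100.0 114.0
scene slab 932 [615.  108.2  76.3] [array([607.2, 111.6]), array([ 43.7, 118.8]), np.float64(6.0)] 30.0 114.0
scene pivot 26 [576.2 170.5  45.4] [array([576.8, 170. ]), array([18.4, 15. ]), np.float64(27.1)] 44.0 49.0
scene bar 218 [505.5 165.1  41.2] [array([506. , 167.6]), array([128.3,  17.9]), np.float64(1.9)] 38.0 48.0
scene catch 31 [593.8  51.4  42. ] [array([594.,  52.]), array([ 6.7, 15.2]), np.float64(3.6)] 36.0 46.0
```

```bash
cat >> h.py <<'E'
PSI=0.068; O=np.array([561.4,109.9,0.])
C=Ro.from_euler('z',PSI).as_matrix()
def L(x,y,z): return O+C@np.array([x,y,z])
PV=np.array([20,60.])
def knob(a,off,rad=104): # off>0: on the side of greater angle
    r=np.array([-np.sin(a),-np.cos(a)]);tg=np.array([-np.cos(a),np.sin(a)])
    return PV+rad*r+off*tg
def arc(th,ph,g=8.,h=92.,fx=51.4,y=0.7):
    c,s=np.cos(th),np.sin(th)
    G=np.array([fx+7.5*c-h*s,y,12+7.5*s+h*c])
    Rt=C@Ro.from_euler('y',-ph).as_matrix()@C.T@down(-np.pi/2+PSI)
    return L(*G)+g*Rt[:,2],q(Rt)
E
python3 - <<'E'
from h import *
from plant import env
for th in range(0,80,13):
    p,o=arc(np.radians(th),np.radians(th*40/78)); j=env.ik(p,o); print(th,p.round(),None if j is None else np.round(j,2))
for a in(1.57,2.2):
    print(env.ik(np.r_[L(*knob(a,-22),52)],q(down(np.pi/2+PSI))))
for a in np.arange(2.2,-.1,-.37):
    p=L(*knob(a,22),52);j=env.ik(p,q(down(np.pi/2+PSI+a-1.57)));print(a,p.round(),None if j is None else np.round(j,2))
E
```

```text
0 [620. 115.  96.] [ 0.01  0.69  1.52 -0.    0.93  1.51]
13 [600. 113.  95.] [-0.    0.64  1.67  0.01  0.72  1.49]
26 [581. 112.  90.] [-0.01  0.61  1.81  0.04  0.49  1.46]
39 [563. 111.  81.] [-0.02  0.61  1.95  0.12  0.24  1.37]
52 [548. 110.  67.] [-0.03  0.64  2.08  2.36  0.06 -0.87]
65 [537. 109.  51.] [-0.04  0.73  2.19  2.98  0.36 -1.51]
78 [530. 108.  32.] [-0.05  0.86  2.29  3.03  0.71 -1.57]
[ 6.47261821e-02  6.44611378e-01  1.88947922e+00 -4.44089210e-16
  6.07502053e-01 -1.57407014e+00]
[ 1.95742022e-01  6.62191503e-01  1.82656967e+00 -4.44089210e-16
  6.52831478e-01 -1.44305430e+00]
2.2 [501. 245.  52.] [ 0.25  0.69  1.73 -0.    0.72 -2.01]
1.83 [479. 212.  52.] [ 0.2   0.66  1.82 -0.    0.66 -1.69]
1.46 [471. 174.  52.] [ 0.13  0.65  1.87 -0.    0.62 -1.4 ]
1.0899999999999999 [477. 136.  52.] [ 0.05  0.64  1.89 -0.    0.61 -1.11]
0.7199999999999998 [497. 102.  52.] [-0.02  0.65  1.86 -0.    0.63 -0.81]
0.34999999999999964 [527.  77.  52.] [-0.06  0.67  1.8  -0.    0.67 -0.48]
-0.020000000000000462 [565.  66.  52.] [-0.08  0.7   1.71 -0.    0.74 -0.13]
```

```bash
python3 - <<'E'
from h import *
d=pickle.load(open("c0.pkl","rb"))
for n in("top","scene"):
    P=cloud(d[n])[d[n]["range_z"]>0];l=(P-O)@C
    for x0 in range(-120,200,40):
        m=(l[:,0]>x0)&(l[:,0]<x0+40)&(abs(l[:,1])<170)
        for a,b in((-150,-100),(-100,-42),(-42,45),(45,100),(100,150)):
            k=m&(l[:,1]>a)&(l[:,1]<b)&(l[:,2]>85)
            if k.sum()>3: print(n,x0,(a,b),k.sum(),l[k].min(0).round(),l[k].max(0).round())
from plant import env
for th in range(0,80,13):
    p,o=arc(np.radians(th),np.radians(-25+th*40/78)); j=env.ik(p,o); print(th,p.round(),None if j is None else np.round(j,2))
E
```

```text
top 40 (-42, 45) 271 [ 51. -34.  85.] [ 67.  37. 116.]
top 40 (100, 150) 362 [ 54. 101.  86.] [ 80. 150. 217.]
top 80 (-150, -100) 11 [  85. -127.   86.] [  91. -120.   90.]
top 80 (45, 100) 152 [80. 86. 88.] [107. 100. 217.]
top 80 (100, 150) 382 [ 80. 100.  89.] [120. 150. 218.]
top 120 (100, 150) 446 [120. 107. 111.] [160. 150. 219.]
top 160 (-42, 45) 119 [179.  -8.  86.] [200.  44. 112.]
top 160 (45, 100) 36 [185.  45.  92.] [200.  61. 111.]
top 160 (100, 150) 160 [160. 129.  89.] [200. 150. 215.]
scene 40 (-42, 45) 395 [ 50. -37.  85.] [ 68.  36. 114.]
scene 40 (45, 100) 13 [78. 83. 97.] [ 80. 100. 213.]
scene 40 (100, 150) 1085 [ 52. 100.  85.] [ 80. 150. 215.]
scene 80 (-150, -100) 9 [  84. -129.   85.] [  91. -122.   88.]
scene 80 (45, 100) 394 [80. 85. 86.] [111. 100. 215.]
scene 80 (100, 150) 262 [ 80. 100.  86.] [120. 150. 216.]
scene 120 (100, 150) 329 [120. 105.  86.] [160. 150. 216.]
scene 160 (-42, 45) 101 [179. -10.  85.] [200.  45. 109.]
scene 160 (45, 100) 12 [187.  45. 105.] [199.  58. 109.]
scene 160 (100, 150) 205 [160. 127.  86.] [200. 149. 216.]
0 [617. 114.  97.] [ 0.02  0.87  1.17 -0.02  1.54  1.52]
13 [597. 113.  96.] [ 0.01  0.79  1.33 -0.02  1.34  1.52]
26 [578. 112.  90.] [ 0.01  0.73  1.47 -0.01  1.14  1.52]
39 [560. 111.  80.] [ 0.    0.68  1.62 -0.01  0.93  1.51]
52 [545. 109.  67.] [-0.    0.66  1.75  0.    0.7   1.5 ]
65 [534. 109.  50.] [-0.01  0.66  1.88  0.03  0.46  1.47]
78 [526. 108.  31.] [-0.02  0.69  1.99  0.11  0.2   1.38]
```

The tall shelf's corner (local x 80, y 84, height 217) would meet the gripper body if I gripped the slab where it stands. So the plan is:
1. Swing the keeper further open.
2. Grip the slab across its thickness and slide it about 18 mm forward, upright.
3. Grip its sides and lower it along an arc.

```bash
python3 - <<'E'
from h import *
from plant import env
D=q(down(np.pi/2+PSI))
env.clamp(10)
p=lambda a,o,z:L(*knob(a,o),z)
env.move_pose(p(1.57,-40,130),D)
env.movel(p(1.57,-40,52),feed=150)
for a in(1.6,1.75,1.9,2.05,2.15): env.movel(p(a,-20,52),feed=80)
print(env.sense()["wrist_force"])
env.movel(p(2.15,-45,52),feed=150); env.movel(p(2.15,-45,200),feed=250)
env.ungrasp()
D=q(down(PSI))
env.move_pose(L(58.9,.7,190),D)
env.movel(L(58.9,.7,82),feed=120,stop_force=6)
print(env.sense()["tcp_pos"])
env.clamp(12)
s=env.sense();print(s["width"],s["grasp_force"],s["wrist_force"],s["tcp_pos"])
hit=env.movel(L(41,.7,82.5),feed=25,stop_force=15)
s=env.sense();print(hit,s["width"],s["wrist_force"],(s["tcp_pos"]-O)@C,s["time_s"])
E
```

```text
[-0.21951071 -0.70204822 -0.92759911]
[620.82628807 114.64475976  82.77998729]
14.931794334826112 11.98603621647635 [0.52492494 0.62459494 0.32219214] [620.18437141 114.58969098  82.00885968]
False 14.778073725304877 [-0.14494868 -0.38556196 -2.71158017] [41.09042965  0.70562679 82.47589644] 13.9833
```

```bash
python3 - <<'E'
from h import *
from plant import env,camera
env.ungrasp(); env.movel(L(41,.7,200),feed=200)
env.move_pose(L(-80,.7,260),q(down(-np.pi/2+PSI)))
s=env.sense();w=camera("wrist");w["R"],w["t"]=wristRt(w["T_tool_cam"],s);t=camera("top")
pickle.dump((w,t),open("c2.pkl","wb"))
for c in(w,t):
    P=(cloud(c)-O)@C;x,y,z=np.moveaxis(P,-1,0)
    for n,m in(("slab",(z>104)&(z<118)&(abs(x-41)<25)&(abs(y)<50)),("knob",(z>66)&(z<80)&(abs(x+60)<60)&(abs(y-110)<50))):
        m&=c["range_z"]>0; print(n,m.sum(), m.sum()>9 and [np.round(a,1) for a in cv2.minAreaRect(P[m][:,:2].astype(np.float32))])
print(env.sense()["time_s"])
im=np.vstack([cv2.cvtColor(a,cv2.COLOR_RGB2BGR) for a in(w["img"][:,:],)])
cv2.imwrite("pics/w2.png",cv2.resize(im,(800,600)))
E
```

```text
slab 1671 [array([41.6,  1. ]), array([15.7, 70.7]), np.float64(0.1)]
knob 175 [array([-66.3, 118.2]), array([13.3, 13.1]), np.float64(11.8)]
slab 235 [array([40.4,  2.3]), array([72.2, 15.6]), np.float64(89.4)]
knob 0 False
17.55
```

View pics/w2.png

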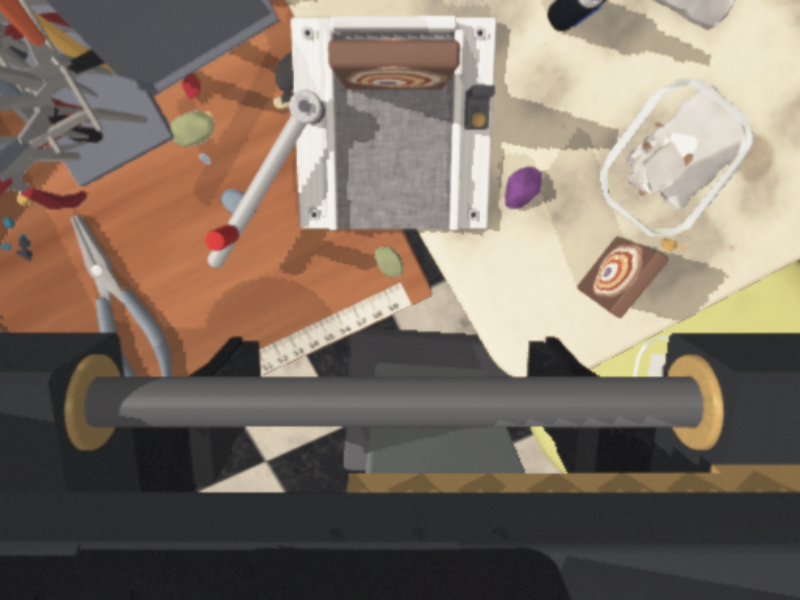

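The slab stands upright at top-edge pixels (330–458,40–85), local (41, 1). The keeper is swung out with its knob at (222,238), about 2.15 rad. Next I take the side grip and lower the slab.

```bash
python3 - <<'E'
from h import *
from plant import env,camera
f=np.radians(12);kw=dict(fx=33.6,y=1.2)
p0,o=arc(0,f,**kw)
J=env.ik(p0+[0,0,140],o);print(np.round(J,2))
for th in range(0,79,6):
    p,_=arc(np.radians(th),f,**kw)
    if env.ik(p,o) is None: raise SystemExit(th)
env.move_pose(p0+[0,0,140],o)
if env.movel(p0,feed=120,stop_force=6): print("touch",env.sense()["tcp_pos"],p0); raise SystemExit
env.clamp(5)
s=env.sense();print(s["width"],s["grasp_force"],s["wrist_force"],s["time_s"])
if not 69<s["width"]<75: raise SystemExit("grip")
for th in range(6,79,6):
    p,_=arc(np.radians(th),f,**kw)
    h=env.movel(p,feed=35,stop_force=20)
    s=env.sense();print(th,h,round(s["width"],1),s["wrist_force"].round(1),s["time_s"])
    if h: break
t=camera("scene");t2=camera("top")
cv2.imwrite("pics/s3.png",cv2.resize(cv2.cvtColor(np.hstack([t["img"][140:300,120:280],t2["img"][160:320,150:310]]),cv2.COLOR_RGB2BGR),(800,400)))
E
```

```text
[-0.    0.42  1.61  0.02  0.9   1.49]
71.98290726871625 4.998857751488686 [-0.8676054  -0.24762246  1.71521297] 19.8583
6 False 71.9 [-0.6 -2.5  1.7] 20.2833
12 False 71.8 [-1.4 -1.9  1.7] 20.7083
18 False 72.0 [-1.3 -1.4  0.9] 21.1333
24 False 71.9 [-0.1 -0.8 -1.4] 21.5583
30 False 71.9 [-1.2 -0.2 -0.4] 21.9833
36 False 71.9 [-0.9 -0.2 -0.2] 22.4083
42 False 72.0 [-0.9 -1.4 -0.2] 22.8333
48 False 72.1 [-0.6  0.5 -0.5] 23.2583
54 False 72.3 [-0.1 -0.3 -1.8] 23.6833
60 False 71.8 [-0.6  0.3 -1.2] 24.1083
66 False 71.8 [-0.3 -0.8 -1.4] 24.5333
72 False 71.4 [ 0.5 -0.3 -1.6] 24.9583
78 False 71.9 [ 0.4  0.4 -2. ] 25.3833
```

View pics/s3.png

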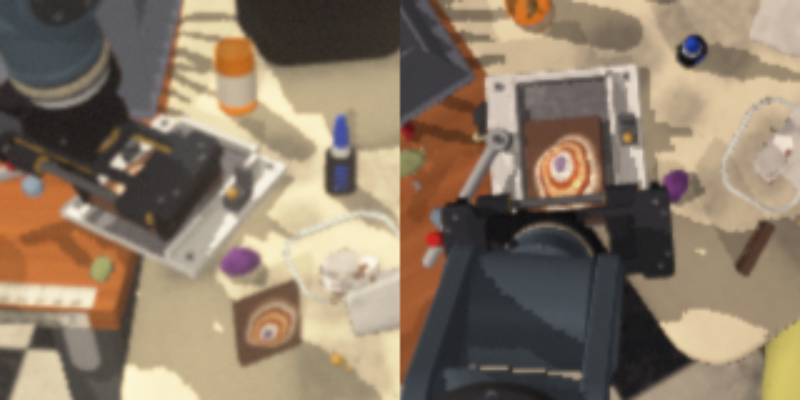

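The slab is held almost flat, with its pattern facing up at (565,165) in the right pane. I lower it a little more, release and check.

```bash
python3 - <<'E'
from h import *
from plant import env,camera
p,o=arc(np.radians(80.5),np.radians(12),fx=33.6,y=1.2)
print(env.movel(p,feed=20,stop_force=8))
env.ungrasp(); env.sleep(.3)
R=M(o); print(env.movel(p-R[:,2]*150,feed=150,stop_force=15))
env.move_pose(L(-130,.7,260),q(down(-np.pi/2+PSI)))
s=env.sense();w=camera("wrist");w["R"],w["t"]=wristRt(w["T_tool_cam"],s)
P=(cloud(w)-O)@C;x,y,z=np.moveaxis(P,-1,0)
hs=cv2.cvtColor(w["img"],cv2.COLOR_RGB2HSV)
m=(w["range_z"]>0)&(z>22)&(z<36)&(abs(y)<43)&(abs(x)<72)
r=P[m];A=np.c_[r[:,:2],np.ones(len(r))];k=np.linalg.lstsq(A,r[:,2],rcond=None)[0]
print(m.sum(),cv2.minAreaRect(r[:,:2].astype(np.float32)),r.mean(0),"plane",k)
m=(w["range_z"]>0)&(z>66)&(z<80)&(y>60)&(y<160)&(abs(x+60)<60);print("knob",P[m].mean(0))
print(s["time_s"])
cv2.imwrite("pics/w4.png",cv2.resize(cv2.cvtColor(w["img"],cv2.COLOR_RGB2BGR),(800,600)))
E
```

```text
False
False
6324 ((-16.562152862548828, 1.5439834594726562), (99.53118133544922, 72.14742279052734), 0.059892550110816956) [-15.38888671   1.4948062   26.61000609] plane [-6.55926827e-04  7.59953059e-04  2.65987761e+01]
knob [-66.33930121 117.37629892  74.3803188 ]
28.4333
```

View pics/w4.png

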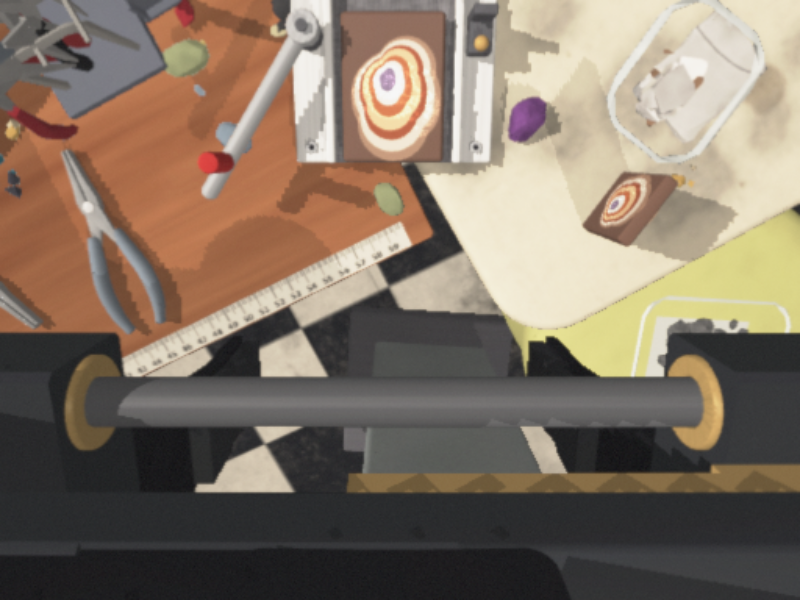

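The slab lies flat at local (-16.6, 1.5), surface height 26.6, within tolerance; the keeper knob is at (215,162). Now I close the keeper.

```bash
python3 - <<'E'
from h import *
from plant import env,camera
P_=lambda a,o,z:L(*knob(a,o),z)
O_=lambda a:q(down(PSI-a))
As=np.r_[np.linspace(2.1,.2,14),.1,.04,0,-.03]
env.clamp(10)
for a in As:
    if env.ik(P_(a,20.5,53),O_(a)) is None: raise SystemExit(a)
env.move_pose(P_(2.16,38,160),O_(2.16)); print(env.sense()["joint_positions"].round(2))
env.movel(P_(2.16,38,53),feed=150,stop_force=8)
for a in As:
    h=env.movel(P_(a,20.5,53),O_(a),feed=60,stop_force=25); s=env.sense()
    print(round(a,2),h,s["wrist_force"].round(1),s["time_s"])
    if h: break
env.movel(s["tcp_pos"]+C@np.array([-25.,0,0]),feed=80)
env.movel(s["tcp_pos"]+C@np.array([-25.,0,150]),feed=200)
env.move_pose(L(-130,.7,260),q(down(-np.pi/2+PSI)))
s=env.sense();w=camera("wrist");w["R"],w["t"]=wristRt(w["T_tool_cam"],s)
P=(cloud(w)-O)@C;x,y,z=np.moveaxis(P,-1,0)
m=(w["range_z"]>0)&(z>20)&(z<29)&(abs(y)<43)&(abs(x)<72)
print(cv2.minAreaRect(P[m][:,:2].astype(np.float32)),P[m].mean(0))
m=(w["range_z"]>0)&(z>66)&(z<80)&(y<100)&(y>-100)&(abs(x)<80)
if m.sum():
    k=P[m].mean(0);print("knob",k,"angle",np.arctan2(20-k[0],60-k[1]))
print(s["time_s"])
cv2.imwrite("pics/w5.png",cv2.resize(cv2.cvtColor(w["img"],cv2.COLOR_RGB2BGR),(800,600)))
E
```

```text
[ 0.27  0.53  1.64 -0.    0.97  2.36]
2.1 False [-0.1 -0.3 -0.2] 32.275
1.95 False [-0.   0.1 -0.2] 32.6833
1.81 False [ 0.3 -0.4  0.5] 33.0917
1.66 False [-0.1  0.5 -0.1] 33.5
1.52 False [-0.2  0.4  0.4] 33.9083
1.37 False [-0.2  0.  -0.2] 34.3167
1.22 False [-0.1  0.1  0.2] 34.725
1.08 False [0.4 0.9 0.5] 35.1333
0.93 False [ 0.   0.3 -0.2] 35.5417
0.78 False [-0.1  0.5 -0.6] 35.95
0.64 False [-0.6  0.4 -1. ] 36.3583
0.49 False [ 0.6 -0.2  0.8] 36.7667
0.35 False [ 0.2 -0.   0.7] 37.175
0.2 False [-0.  -0.3  0.7] 37.5833
0.1 False [-0.4 -0.4 -0.4] 37.9083
0.04 False [-4.9  0.9  2. ] 38.1667
0.0 False [-4.9  1.1  1.2] 38.4167
-0.03 False [-1.5  1.2  0.4] 38.6667
((-13.804424285888672, -2.6648712158203125), (105.03936767578125, 80.53067779541016), 0.143716961145401) [-21.43734992   1.36677903  26.57987639]
knob [ 19.42646287 -42.44255141  74.46957972] angle 0.005598563535705373
41.4917
```

View pics/w5.png

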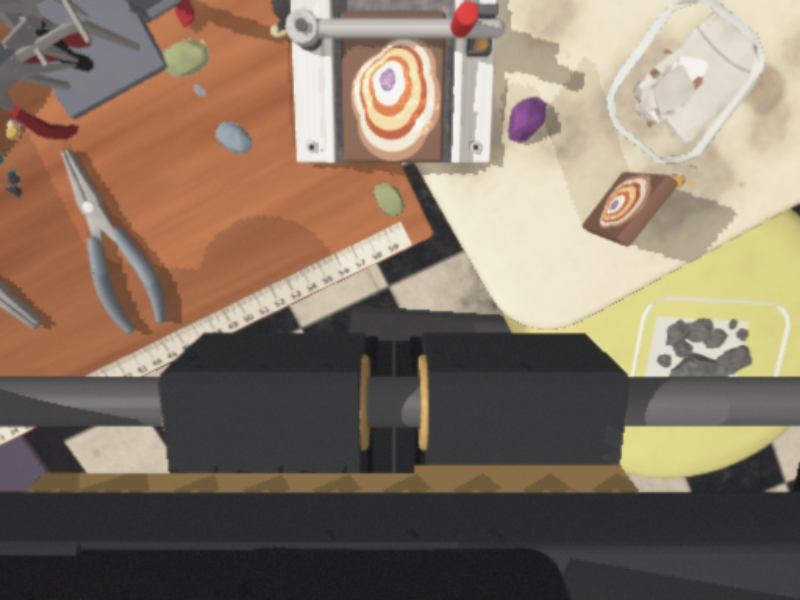

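The bar lies straight across the slab with the knob at (465,17), angle about 0.006 rad. The detent force rose to 4.9 N and then fell away, and the slab has not moved.

```bash
python3 -c "
from plant import order
print(order.sign_off())"
```

```text
the job is handed in; nothing more can be done
None
```

The job is handed in: the slab lies flat on the felt about 17 mm forward of the bed's middle and 1.5 mm sideways, the keeper measures home at about 0.006 rad, nothing I saw suggests a bystander moved, and no verdict came back from the hand-in.

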